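# Register a power brick in the corner of a marking jig and hold it there

### The job

The power brick has to be held in the corner of the metal marking jig so that its mounting holes can be marked. Without lifting it off the base plate, push the brick sideways until its long side is flat against the long fence while it is still at the loading end, well short of the end stop; then slide it along the fence until its end meets the end stop. Finish still holding the brick, pressed firmly against the fence and the stop at the same time, and leave the charger and the small adapter beside it where they are.

Things in the scene. Friction and masses are not known exactly. Their poses are not given: they have to be found in the camera images.
- brick_center (a point): Centre (half-way up) of the loose power brick: a plain black box with rounded edges, 48 x 112 x 30 mm high, about 0.2 kg, lying flat on the jig's base plate near the scribed loading marks, turned up to 30 degrees. x runs across its 48 mm width (grip it across this), y along its 112 mm length, z up. The centre is 15 mm above the plate's upper face, 23 mm above the bench.
- power_brick: The same power brick; origin at the centre of its underside, axes as for its centre point. It rubs on the plate and along the fence, which takes up a few newtons of a push before the rest reaches the stop, more if the gripper bears down on it.
- jig: Fixed marking jig: aluminium base plate 180 x 400 x 8 mm thick on the bench; origin at the centre of its underside. x points across the plate, away from the robot (turned up to 20 degrees), to the long fence; y along the fence, to the left, to the end stop. The fence's inner face is the plane x = +75 mm, so a brick against it has its centre at x = +51 mm. Loading marks round x = -18, y = -110 mm.
- long_fence: The long fence, part of the jig, rigid: a dark steel bar 14 mm wide, 400 mm long, 10 mm high, screwed on the far edge of the base plate. Origin at the centre of its underside, 82 mm from the jig's origin along the jig's x. Its top is 18 mm above the bench, far below the brick's top (38 mm): fingertips kept above 18 mm pass over it.
- end_stop: Fixed, rigid end stop: a dark steel bar 120 mm long, 20 mm wide, 10 mm high (screw heads 2.5 mm more), across the base plate at right angles to the long fence, clamped at a different place along it each time. Origin at the centre of its underside, on the plate; axes parallel to the jig's. The brick meets the plane y = -10 mm, its centre then at y = -66 mm.
- charger_center (a point): Centre of a loose black charger block with a small two-colour display, 60 x 85 x 48 mm high, on the bench in front of the jig's left part; a bystander.
- adapter_center (a point): Centre of a small loose light-grey coaxial adapter, 14 x 37 x 14 mm, on the base plate near its front left corner; a bystander.
Mind the look-alikes: they are no part of the job. Leave any yellow look-alike of the power_brick alone.

How it is judged:
On the way:
1. the brick is pressed flat against the long fence (more than 1 N, within 4 degrees) with its end still more than 40 mm from the end stop (contact force between power_brick and long_fence above 1 N and angle between the y axis of brick_center and the y axis of jig, either way round below 0.07 rad and x of brick_center in the frame of jig above 0.047 m and y of brick_center in the frame of end_stop below -0.106 m), for 0.1 s.
At the end, for the whole second after the job is handed in: The robot still holds or presses the brick, which lies flat on the base plate (within 4 mm), square to the jig within 3 degrees, within 3 mm of both the long fence and the end stop and pressed against each with more than 1.5 N, at rest; charger and adapter within 20 mm of where they were (contact force between power_brick and long_fence above 1.5 N and contact force between power_brick and end_stop above 1.5 N and contact force between the fingers and power_brick above 1 N and x of brick_center in the frame of jig between 0.048 and 0.054 m and y of brick_center in the frame of end_stop between -0.069 and -0.063 m and angle between the y axis of brick_center and the y axis of jig, either way round below 0.05 rad and z of brick_center in the frame of jig below 0.027 m and angle between brick_center's own z axis and vertical below 0.06 rad and linear speed of power_brick below 0.02 m/s and distance of each of charger_center, adapter_center from where it was at the start of the episode below 0.02 m); the arm keeps its last pose, push and grip.
It fails at once if the brick is lifted more than 8 mm off the base plate (z of brick_center in the frame of jig above 0.031 m).
It fails at once if the brick comes within 20 mm of the end stop while more than 8 mm away from the long fence (y of brick_center in the frame of end_stop above -0.086 m and x of brick_center in the frame of jig below 0.043 m).
It fails at once if the charger or the adapter is pushed more than 20 mm (distance of any of charger_center, adapter_center from where it was at the start of the episode above 0.02 m).
It also fails if it takes over 43 s, if anything falls off the work surface, if the arm or the gripper's body presses on something with over 40 N, if the wrist force passes 120 N, or if a joint passes its speed limit or range.

### The arm

A 7-joint arm with a two-finger parallel gripper is mounted at the origin on a cart in front of the work surface, level with it; the furniture and walls round the work are solid. World frame = base frame: x ahead of the robot, y to its left, z up, the work surface at z = 0. Lengths are in m, angles in rad, forces in N, time in s.
With the tool pointing down it reaches from about 0.4 to 0.85 m from the base axis. Payload 10.4 kg.
Tool frame: the origin (TCP) lies midway between the tips of the shut fingers; the grasp point (between the pads) lies 19 mm behind it (manip.hold_point_z is the distance from the TCP to the grasp point, in m); z points along the fingers, y is the line along which they close (so a half turn about z gives the same grasp; the last joint's range is limited). The gripper opens to 85 mm and grips with 20 to 120 N. Pads are 22 mm wide; open, the fingers measure 114 mm over their backs; the gripper's body (76 mm by 85 mm) begins 54 mm behind the grasp point. The pads swing forward as they close: fully open they stand 13 mm farther back than shut.
Start: joints at [1.216, 0.332, -0.065, 1.46, 0.022, 1.35, -0.088], TCP at [0.204, -0.591, 0.231] pointing down, gripper open.
Joint ranges: [-2.6, 2.6], [-0.5, 2.12], [-1.47, 1.34], [0.16, 2.42], [-1.27, 4.41], [0.06, 2.06], [-2.6, 2.6]. Speed limits (rad/s): [2.22, 2.22, 2.79, 2.79, 3.14, 3.14, 3.14].

### API

Orientations are given as a unit quaternion [x, y, z, w].
In Python, from workcell import manip, eyes, job gives the robot as it stands.
- The arm moves only by the shell command python3 -m crank 'ROWS' [FORCE]. ROWS is JSON, a list that holds one entry, the list of rows, each a list of 7 numbers: the finger opening in cm, from 0 to 8.54, then the shift along the world's x, y, z in cm, then the turn, a rotation vector about the world's x, y, z in degrees. In form: [[[hand, x, y, z, ax, ay, az], ...]]. A call has 1 to 20 rows; each row shifts and turns the commanded pose from where the row before left it; what a row does not reach is not made up. A row lasts 1/8 s, in which the tool goes at most 62.5 mm and 10.7 degrees, less where a joint would pass 70% of its speed; a pose out of reach is approached as far as the arm can. A call with a gripper value outside its range is refused whole. The fingers move at their own pace and stop on an object; FORCE is the grip in N (left out, the last holds). Time passes only in rows, so rows that do not move let the fingers close. It gives the time, the measured TCP pose, the force, the opening and the grip force at its end, in the units of the state.
- manip.get_obs(): the state, without advancing time (a new reading comes with each control period).
- eyes.camera(name): name is "scene" or "top" or "wrist"; returns (picture, depth): 400x640x3 uint8, red, green, blue; 400x640 float32, m along the optical axis (not along the pixel's ray), 0 where there is no reading.
- eyes.camera_params(name): a dict with "fx", "fy", "cx", "cy" (pixels), "world_from_camera" (4x4, takes a point from camera to world coordinates); the wrist camera has in their place "hand_eye" (4x4, takes a point from camera to tool coordinates, whose origin is the TCP and whose axes are the flange's). Camera axes: x right, y down, z forward; pixel columns grow to the right and rows downward; lengths in m; the calibration is good to about 2 mm. A picture is of the moment at which its call begins: read the wrist's pose just before it. camera_params takes no time and is no camera call.
- job.hand_in(): hands the job in; it is judged then, once.
The state is a dict: "clock": time; "joint_pos": joint angles; "joint_velocities": joint speeds; "tau": joint torques, N m; "position": TCP position; "ee_rot": TCP orientation; "ft_force": force on the tool from outside, world axes, zero at the start; "torque": the same for the moment, N m; "grip_width": opening from 0.0 (shut) to 1.0 (fully open); "grasp_force": force on a finger pad.
Only numpy, scipy, OpenCV 4.12 (cv2) and the standard library are available. Lean on these libraries where they do the work, as an engineer would, in place of code of your own. Each camera call takes 0.05 s, during which the arm holds its last target. There are 200 camera calls.

## Working session

There is one attempt and no reset: what is moved stays moved. The work goes in short steps, Python scripts to look and compute and a shell command to move; the robot and the scene stay as the last step left them, time stands still between calls to the robot, and variables do not carry over. Pictures are saved under pics/ and viewed, at most 10 in all, crops included, and the job is handed in when it is done.

```bash
mkdir -p pics
python3 - <<'E'
from workcell import manip, eyes, job
import cv2, numpy as np
for n in ("scene","top"):
    p,d=eyes.camera(n); cv2.imwrite(f"pics/{n}0.png",p[:,:,::-1]); np.save(f"{n}.npy",d)
    print(n,eyes.camera_params(n))
o=manip.get_obs(); print({k:np.round(v,3).tolist() for k,v in o.items()}, manip.hold_point_z)
E
```

```text
scene {'fx': 393.639896833973, 'fy': 393.639896833973, 'cx': 324.6383488471728, 'cy': 198.41916897816776, 'world_from_camera': array([[-0.43417611, -0.61107772,  0.66187244, -0.2164139 ],
       [-0.90075174,  0.28493825, -0.32780557,  0.31199101],
       [ 0.0117219 , -0.7385081 , -0.6741427 ,  0.85559576],
       [ 0.        ,  0.        ,  0.        ,  1.        ]])}
top {'fx': 448.22873573281703, 'fy': 448.22873573281703, 'cx': 320.9103058098957, 'cy': 199.38428585628765, 'world_from_camera': array([[ 0.01478142, -0.97650575,  0.21498381,  0.30057161],
       [-0.99988818, -0.01394872,  0.00539   , -0.10136831],
       [-0.00226462, -0.21503944, -0.97660274,  1.4121549 ],
       [ 0.        ,  0.        ,  0.        ,  1.        ]])}
{'clock': 0.1, 'joint_pos': [1.216, 0.333, -0.065, 1.461, 0.022, 1.35, -0.088], 'joint_velocities': [-0.0, -0.0, 0.001, -0.003, -0.001, 0.001, -0.001], 'tau': [0.002, -62.675, 0.05, -39.243, 0.016, 0.007, -0.0], 'position': [0.203, -0.591, 0.231], 'ee_rot': [0.986, 0.165, -0.0, -0.001], 'ft_force': [0.05, -0.269, -0.286], 'torque': [0.029, -0.023, 0.018], 'grasp_force': 0.0, 'grip_width': 0.998} 0.0187
```

View pics/top0.png

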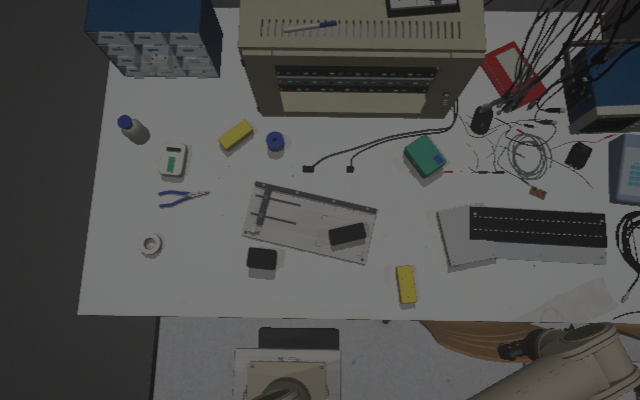

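View pics/scene0.png

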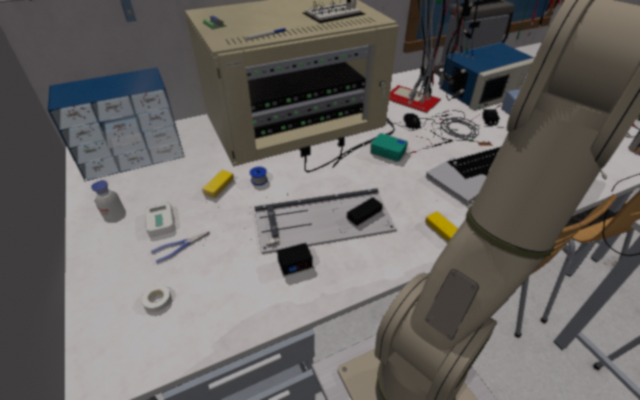

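The top view shows the jig at about (242-377, 183-263), the brick at (348,235), the charger at (262,259) and the end stop near (263,205). I'll enlarge this area.

Run:
```python
import cv2
p=cv2.imread("pics/top0.png")[170:278,230:390]
p=cv2.convertScaleAbs(p,alpha=1.5)
cv2.imwrite("pics/crop0.png",cv2.resize(p,None,fx=5,fy=5,interpolation=cv2.INTER_CUBIC))
```

```text
(no output)
```

View pics/crop0.png

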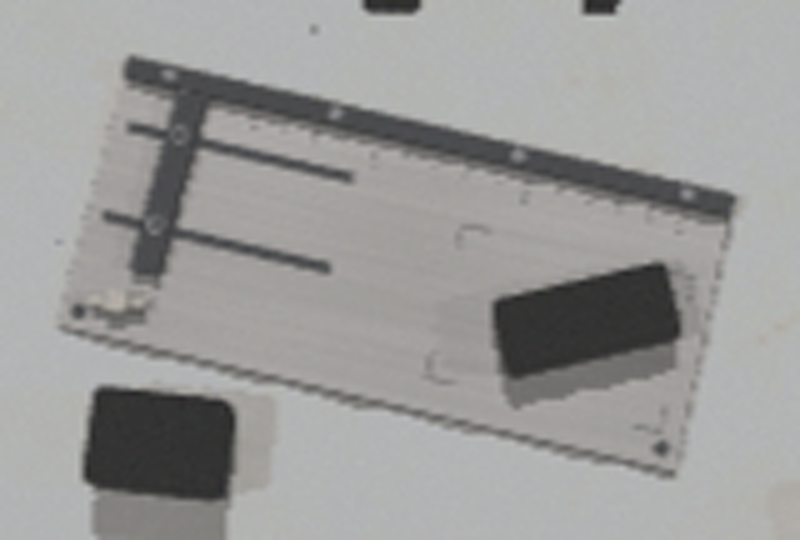

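The crop shows the fence's inner edge from (125,82) to (728,219) and the stop's brick-side edge from (210,97) to (160,275). The brick's top corners are about (493,302), (663,263), (681,335) and (513,377). The adapter is at about (118,305).

```bash
cat > h.py <<'E'
import numpy as np
from workcell import manip, eyes, job
from scipy.spatial.transform import Rotation as R
def ray(n,u,v,z,T=None):
    c=eyes.camera_params(n)
    if T is None: T=c["world_from_camera"]
    d=T[:3,:3]@[(u-c["cx"])/c["fx"],(v-c["cy"])/c["fy"],1]
    return T[:3,3]+d*(z-T[2,3])/d[2]
def wristT():
    o=manip.get_obs(); T=np.eye(4); T[:3,:3]=R.from_quat(o["ee_rot"]).as_matrix(); T[:3,3]=o["position"]
    return T@eyes.camera_params("wrist")["hand_eye"]
E
cat > m.py <<'E'
from h import *
f=lambda u,v,z: ray("top",230+(u-2)/5,170+(v-2)/5,z)[:2]
deg=lambda v:np.degrees(np.arctan2(v[1],v[0]))
fl,fr=f(125,82,.018),f(728,219,.018); ol,orr=f(130,57,.018),f(737,197,.018)
print("fence inner",fl,fr,"len",np.linalg.norm(fl-fr),"ang",deg(fl-fr),deg(ol-orr))
print("plate near",f(60,327,.008),f(673,475,.008),deg(f(60,327,.008)-f(673,475,.008)))
print("stop",f(210,97,.018),f(160,275,.018), "adapter",f(118,305,.015),"charger",f(165,440,.04))
b=[f(493,302,.038),f(663,263,.038),f(681,335,.012),f(513,377,.012)]
print("brick",*b,np.mean(b,0),deg(b[0]-b[1]),deg(b[3]-b[2]),np.linalg.norm(b[0]-b[1]),np.linalg.norm(b[0]-b[3]))
E
python3 m.py
```

```text
fence inner [0.64838336 0.11961651] [ 0.56454748 -0.2660036 ] len 0.3946280821955078 ang 77.7344571289972 77.51009659923447
plate near [0.4910972  0.15478853] [ 0.4041074  -0.23119426] 77.29931869381184
stop [0.63926147 0.06470706] [0.52356473 0.09174832] adapter [0.50459033 0.11775879] charger [0.41839715 0.08125229]
brick [ 0.50645371 -0.11775883] [ 0.53239815 -0.22299585] [ 0.49114672 -0.23636927] [ 0.46319592 -0.13111461] [ 0.49829863 -0.17705964] 103.84914954650709 104.87188731769874 0.10838793325032965 0.04527265814153498
```

```bash
python3 -m crank '[[[8.5,2.1,2.95,0,0,0,6.1],[8.5,2.1,2.95,0,0,0,6.1],[8.5,2.1,2.95,0,0,0,6.1],[8.5,2.1,2.95,0,0,0,6.1],[8.5,2.1,2.95,0,0,0,6.1],[8.5,2.1,2.95,0,0,0,6.1],[8.5,2.1,2.95,0,0,0,6.1],[8.5,2.1,2.95,0,0,0,6.1],[8.5,2.1,2.95,0,0,0,6.1],[8.5,2.1,2.95,0,0,0,6.1],[8.5,2.1,2.95,0,0,0,6.1],[8.5,2.1,2.95,0,0,0,6.1],[8.5,2.1,2.95,0,0,0,6.1],[8.5,2.1,2.95,0,0,0,6.1],[8.5,0,0,0,0,0,0],[8.5,0,0,0,0,0,0]]]' 40
python3 - <<'E'
from h import *
import cv2
T=wristT(); p,d=eyes.camera("wrist"); cv2.imwrite("pics/w1.png",p[:,:,::-1]); np.save("wT.npy",T)
o=manip.get_obs(); print(o["joint_pos"],R.from_quat(o["ee_rot"]).as_matrix()[:,1],T)
E
```

```text
clock: 2.1
position: [0.4976, -0.1778, 0.2312]
ee_rot: [0.613, 0.79, -0.0, -0.0]
ft_force: [0.7, -0.8, -0.5]
grip_width: 0.997
grasp_force: 0.0
[ 0.76246798  0.16150637 -0.55587376  1.69141748  0.08814491  1.31388939
  0.44083354] [ 9.68699298e-01  2.48236838e-01 -3.76968302e-04] [[ 9.68200859e-01  2.38720120e-01  7.48318142e-02  4.78427963e-01]
 [ 2.50174089e-01 -9.23698164e-01 -2.90163104e-01 -1.03737093e-01]
 [-1.45761466e-04  2.99657148e-01 -9.54046945e-01  3.73800067e-01]
 [ 0.00000000e+00  0.00000000e+00  0.00000000e+00  1.00000000e+00]]
```

View pics/w1.png

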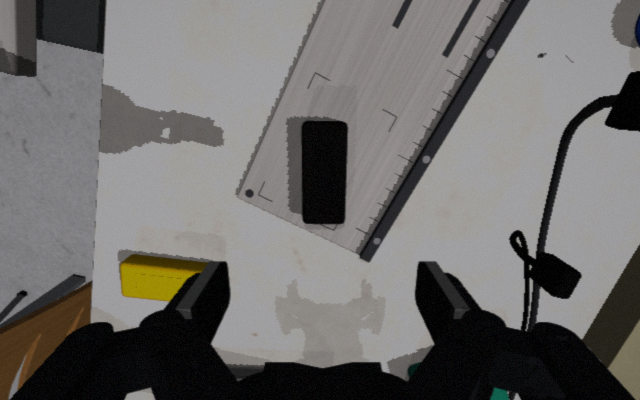

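The wrist view shows the brick at columns 302-347 and rows 122-223. The fence's inner edge runs from about (507,0) to (360,253), and the plate's near end corner is (237,193).

Run:
```python
from h import *
T=np.load("wT.npy"); f=lambda u,v,z: ray("wrist",u,v,z,T)[:2]
deg=lambda v:np.degrees(np.arctan2(v[1],v[0]))
print("fence in",f(507,0,.018),f(360,253,.018),deg(f(507,0,.018)-f(360,253,.018)),"out",deg(f(529,0,.018)-f(370,262,.018)))
b=[f(303,121,.012),f(347.5,121,.012),f(345,224,.036),f(302,224,.036)]
print(*b,np.mean(b,0),deg(b[0]-b[3]),deg(b[1]-b[2]),np.linalg.norm(b[0]-b[3]),np.linalg.norm(b[1]-b[0]),np.linalg.norm(b[3]-b[2]))
```

```text
fence in [0.62751301 0.03192379] [ 0.56658633 -0.26151979] 78.27052827053261 out 77.85256828042338
[ 0.46305153 -0.12791474] [ 0.50994188 -0.11579832] [ 0.53569321 -0.2234205 ] [ 0.48905992 -0.2354729 ] [ 0.49943663 -0.17565162] 103.59362153058487 103.45646862650202 0.1106580023822858 0.048430486836310155 0.04816559631028891
```

```bash
python3 -m crank '[[[8.5,0.15,0.2,-3.5,0,0,0],[8.5,0,0,-3.5,0,0,0],[8.5,0,0,-3.5,0,0,0],[8.5,0,0,-3.5,0,0,0],[8.5,0,0,-3.5,0,0,0],[8.5,0,0,-2.6,0,0,0],[8.5,0,0,-1,0,0,0],[8.5,0,0,0,0,0,0],[8.5,0,0,0,0,0,0]]]' 40
python3 - <<'E'
from h import *
import cv2
p,d=eyes.camera("scene"); cv2.imwrite("pics/s2.png",cv2.resize(p[150:290,230:430,::-1],None,fx=4,fy=4,interpolation=cv2.INTER_CUBIC))
E
```

```text
clock: 3.28
position: [0.4998, -0.1764, 0.0215]
ee_rot: [0.613, 0.79, 0.0, 0.001]
ft_force: [-0.5, 0.3, -0.1]
grip_width: 1.001
grasp_force: 0.0
```

View pics/s2.png

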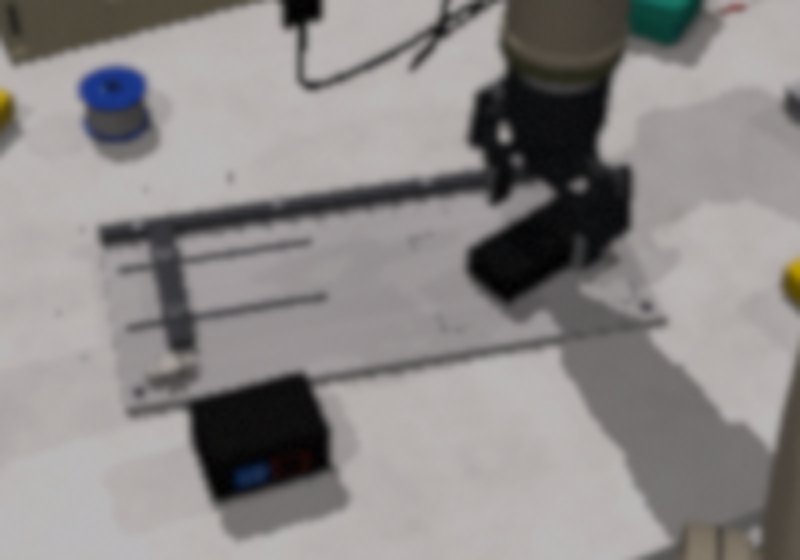

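The fingers straddle the brick, which is at about (540,245) in the crop. Next I close the gripper.

```bash
python3 -m crank '[[[3,0,0,0,0,0,0],[3,0,0,0,0,0,0],[3,0,0,0,0,0,0],[3,0,0,0,0,0,0],[3,0,0,0,0,0,0],[3,0,0,0,0,0,0],[3,0,0,0,0,0,0],[3,0,0,0,0,0,0]]]' 40
```

```text
clock: 4.32
position: [0.4994, -0.1761, 0.0209]
ee_rot: [0.613, 0.79, 0.0, 0.0]
ft_force: [-2.0, 0.5, 6.1]
grip_width: 0.548
grasp_force: 42.2
```

```bash
python3 -m crank '[[[3,0.5,-0.11,0.03,0,0,-3.4],[3,0.5,-0.11,0.02,0,0,-3.4],[3,0.5,-0.11,0,0,0,-3.4],[3,0.5,-0.11,0,0,0,-3.3],[3,0.5,-0.11,0,0,0,-3.3],[3,0.5,-0.11,0,0,0,-3.3],[3,0.5,-0.11,0,0,0,-3.3],[3,0.5,-0.11,0,0,0,-3.3],[3,0,0,0,0,0,0],[3,0,0,0,0,0,0]]]' 40
python3 - <<'E'
from h import *
import cv2
T=wristT(); p,d=eyes.camera("wrist"); cv2.imwrite("pics/w3.png",p[:,:,::-1]); np.save("wT.npy",T)
o=manip.get_obs(); print(o["position"],np.degrees(np.arctan2(*R.from_quat(o["ee_rot"]).as_matrix()[[1,0],1])))
E
```

```text
clock: 5.58
position: [0.5393, -0.1846, 0.0209]
ee_rot: [0.778, 0.628, 0.0, 0.0]
ft_force: [2.3, -0.4, 0.4]
grip_width: 0.552
grasp_force: 41.7
[ 0.53926079 -0.18463631  0.02089663] -12.22065958713295
```

View pics/w3.png

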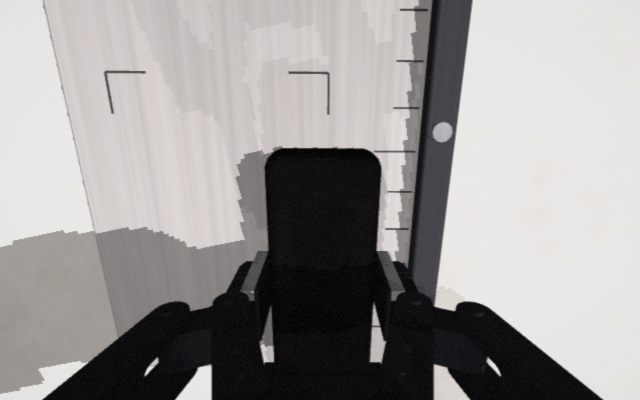

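The brick is gripped at columns 266-381. The fence's inner top edge runs from about (430,0) to (412,285), with a small gap left between it and the brick.

```bash
python3 - <<'E'
from h import *
T=np.load("wT.npy"); f=lambda u,v,z: ray("wrist",u,v,z,T)[:2]
a,b=f(430,0,.018),f(412,285,.018); c=f(378,200,.036)
t=(a-b)/np.linalg.norm(a-b); n=np.array([t[1],-t[0]])
print(np.degrees(np.arctan2(t[1],t[0])),"gap",(a-c)@n)
E
python3 -m crank '[[[3,0.3,-0.065,0,0,0,0],[3,0.3,-0.065,0,0,0,0],[3,0.3,-0.065,0,0,0,0],[3,0.2,-0.045,0,0,0,0],[3,0.2,-0.045,0,0,0,0],[3,0.1,-0.02,0,0,0,0],[3,0,0,0,0,0,0]]]' 40
```

```text
79.4291644871279 gap 0.021675885671045406
clock: 6.5
position: [0.5523, -0.1879, 0.0209]
ee_rot: [0.779, 0.628, -0.001, -0.0]
ft_force: [-3.9, 1.4, 5.2]
grip_width: 0.548
grasp_force: 42.2
```

```bash
python3 -m crank '[[[3,0.1,-0.02,0.02,0,0,0],[3,0.1,-0.02,0,0,0,0],[3,0.1,-0.02,0,0,0,0],[3,0,0,0,0,0,0]]]' 40; python3 -m crank '[[[3,0.1,-0.02,0,0,0,0],[3,0.1,-0.02,0,0,0,0],[3,0,0,0,0,0,0]]]' 40
```

```text
clock: 7.0
position: [0.5561, -0.1884, 0.0209]
ee_rot: [0.779, 0.627, 0.0, 0.0]
ft_force: [-1.5, -0.6, 0.9]
grip_width: 0.548
grasp_force: 41.7
clock: 7.38
position: [0.5583, -0.1887, 0.0209]
ee_rot: [0.779, 0.627, 0.0, 0.0]
ft_force: [0.4, -0.5, -2.6]
grip_width: 0.55
grasp_force: 41.4
```

```bash
python3 -m crank '[[[3,0.1,-0.02,-0.01,0,0,0],[3,0.1,-0.02,0,0,0,0],[3,0,0,0,0,0,0]]]' 40; python3 -m crank '[[[3,0.1,-0.02,0,0,0,0],[3,0.1,-0.02,0,0,0,0],[3,0,0,0,0,0,0]]]' 40
```

```text
clock: 7.75
position: [0.5602, -0.1891, 0.0209]
ee_rot: [0.779, 0.627, 0.0, 0.0]
ft_force: [-0.4, 0.3, -1.1]
grip_width: 0.549
grasp_force: 41.5
clock: 8.12
position: [0.5604, -0.1892, 0.0209]
ee_rot: [0.779, 0.627, -0.001, -0.001]
ft_force: [-11.5, 3.1, 10.0]
grip_width: 0.549
grasp_force: 42.6
```

```bash
cat > s.py <<'E'
from h import *
o=manip.get_obs(); p=o["position"]; m=R.from_quat(o["ee_rot"]).as_matrix()
F=o["ft_force"]; print("yaw",np.degrees(np.arctan2(m[1,1],m[0,1])),"torque",np.round(o["torque"],2),"xj,yj",p[0]*.977-p[1]*.213,p[0]*.213+p[1]*.977,"Fx,Fy",F[0]*.977-F[1]*.213,F[0]*.213+F[1]*.977,F[2],"tilt",m[:,2])
E
python3 s.py; python3 -m crank '[[[3,0.1,-0.02,0,0,0,0],[3,0.11,0.49,0,0,0,0],[3,0.11,0.49,0,0,0,0],[3,0.11,0.49,0,0,0,0],[3,0.11,0.49,0,0,0,0],[3,0.11,0.49,0,0,0,0],[3,0.11,0.49,0,0,0,0],[3,0.11,0.49,0,0,0,0],[3,0.11,0.49,0,0,0,0]]]' 40; python3 s.py
```

```text
yaw -12.269877287544615 torque [0.51 2.33 0.23] xj,yj 0.5877856814268849 -0.06552389828788821 Fx,Fy -11.911457465964553 0.5902814649998009 10.009523370547974 tilt [-3.87989605e-03  3.38874428e-04 -9.99992416e-01]
clock: 9.25
position: [0.5674, -0.1569, 0.0209]
ee_rot: [0.78, 0.626, -0.005, 0.0]
ft_force: [-22.5, -15.5, 18.2]
grip_width: 0.552
grasp_force: 43.6
yaw -12.562385784624425 torque [-3.16  4.69  0.55] xj,yj 0.5877942490691184 -0.03246899588069928 Fx,Fy -18.703833438459675 -19.919964713316922 18.193153712127923 tilt [-0.00839922 -0.00683952 -0.99994134]
```

```bash
python3 -m crank '[[[3,-0.1,0.02,0.05,0,0,0],[3,0,0,0.05,0,0,0],[3,0.11,0.49,0,0,0,0],[3,0.11,0.49,0,0,0,0],[3,0.11,0.49,0,0,0,0],[3,0.11,0.49,0,0,0,0]]]' 40; python3 s.py
```

```text
clock: 10.0
position: [0.5728, -0.1324, 0.021]
ee_rot: [0.779, 0.627, -0.003, -0.001]
ft_force: [-9.4, -4.9, 0.9]
grip_width: 0.552
grasp_force: 41.9
yaw -12.362064270901474 torque [-0.94  2.04  0.23] xj,yj 0.587833703388748 -0.007366019955531114 Fx,Fy -8.122532323565322 -6.742778307804541 0.9409039102030442 tilt [-0.0051003  -0.00169791 -0.99998555]
```

```bash
python3 -m crank '[[[3,0.11,0.49,0,0,0,0],[3,0.11,0.49,0,0,0,0],[3,0.11,0.49,0,0,0,0],[3,0.11,0.49,0,0,0,0],[3,0.11,0.49,0,0,0,0],[3,0.11,0.49,0,0,0,0],[3,0.11,0.49,0,0,0,0],[3,0.11,0.49,0,0,0,0],[3,0.11,0.49,0,0,0,0],[3,0.11,0.49,0,0,0,0]]]' 40; python3 s.py;  python3 -m crank '[[[3,0.11,0.49,0,0,0,0],[3,0.11,0.49,0,0,0,0],[3,0.11,0.49,0,0,0,0],[3,0.11,0.49,0,0,0,0],[3,0.11,0.49,0,0,0,0],[3,0.11,0.49,0,0,0,0],[3,0.11,0.49,0,0,0,0],[3,0.11,0.49,0,0,0,0],[3,0.11,0.49,0,0,0,0],[3,0.11,0.49,0,0,0,0]]]' 40; python3 s.py
```

```text
clock: 11.25
position: [0.5835, -0.0841, 0.021]
ee_rot: [0.779, 0.627, -0.003, -0.001]
ft_force: [-12.2, -6.4, 4.0]
grip_width: 0.551
grasp_force: 42.2
yaw -12.378387482521832 torque [-1.27  2.49  0.29] xj,yj 0.587956899549845 0.04216118552000983 Fx,Fy -10.548464500556804 -8.844701937796136 3.9906521621674 tilt [-0.00599029 -0.00266799 -0.9999785 ]
clock: 12.5
position: [0.5941, -0.0358, 0.021]
ee_rot: [0.779, 0.627, -0.004, -0.001]
ft_force: [-14.7, -8.6, 6.8]
grip_width: 0.552
grasp_force: 42.5
yaw -12.39702083213309 torque [-1.68  3.04  0.34] xj,yj 0.5880724186832047 0.09157229504511788 Fx,Fy -12.505995959598938 -11.491364288483515 6.76249150812789 tilt [-0.00701177 -0.00388534 -0.99996787]
```

```bash
python3 -m crank '[[[3,0.1,0.49,0.02,0,0,0],[3,0.1,0.49,0.02,0,0,0],[3,0.11,0.49,0,0,0,0],[3,0.11,0.49,0,0,0,0],[3,0.11,0.49,0,0,0,0],[3,0.11,0.49,0,0,0,0],[3,0.11,0.49,0,0,0,0],[3,0.11,0.49,0,0,0,0],[3,0.06,0.3,0,0,0,0]]]' 40; python3 s.py;  python3 -m crank '[[[3,0.04,0.2,0,0,0,0],[3,0.04,0.2,0,0,0,0],[3,0.02,0.1,0,0,0,0]]]' 40; python3 s.py
```

```text
clock: 13.62
position: [0.6038, 0.008, 0.0211]
ee_rot: [0.779, 0.627, -0.003, -0.001]
ft_force: [-9.8, -4.5, 0.9]
grip_width: 0.554
grasp_force: 41.8
yaw -12.312949309112856 torque [-0.91  2.2   0.27] xj,yj 0.5882055154511164 0.13647106914576315 Fx,Fy -8.626622752093734 -6.4783409421434 0.9065443527913907 tilt [-0.00597265 -0.00224664 -0.99997964]
clock: 14.0
position: [0.6049, 0.013, 0.0211]
ee_rot: [0.779, 0.627, -0.003, -0.001]
ft_force: [-9.8, -4.7, 0.3]
grip_width: 0.549
grasp_force: 41.8
yaw -12.31542989577803 torque [-0.87  2.11  0.24] xj,yj 0.588207073925582 0.14158743297824178 Fx,Fy -8.548891336725335 -6.669542801334586 0.26812435862465345 tilt [-0.00573721 -0.00209071 -0.99998136]
```

```bash
python3 -m crank '[[[3,0.02,0.1,0,0,0,0],[3,0.02,0.1,0,0,0,0],[3,0.02,0.1,0,0,0,0]]]' 40; python3 s.py;  python3 -m crank '[[[3,0.02,0.1,0,0,0,0],[3,0.02,0.1,0,0,0,0]]]' 40; python3 s.py
```

```text
clock: 14.38
position: [0.6055, 0.016, 0.0211]
ee_rot: [0.779, 0.627, -0.003, -0.001]
ft_force: [-9.5, -3.7, 0.4]
grip_width: 0.548
grasp_force: 41.8
yaw -12.322564505655446 torque [-0.86  2.05  0.25] xj,yj 0.5882169770291047 0.14456752702426887 Fx,Fy -8.459214673497367 -5.627189059555449 0.4276671468325699 tilt [-0.0056483  -0.00214231 -0.99998175]
clock: 14.62
position: [0.6058, 0.0172, 0.0211]
ee_rot: [0.779, 0.627, -0.003, -0.001]
ft_force: [-10.8, -7.8, 3.5]
grip_width: 0.554
grasp_force: 42.0
yaw -12.33389891839344 torque [-1.6   2.43  0.35] xj,yj 0.5881854163989094 0.14581874226171193 Fx,Fy -8.902780679807949 -9.892957390304034 3.4985139440902757 tilt [-0.00613239 -0.00318578 -0.99997612]
```

```bash
python3 -m crank '[[[3,0.02,0.1,0,0,0,0],[3,0.02,0.1,0,0,0,0],[3,0,0,0,0,0,0]]]' 40; python3 s.py
```

```text
clock: 15.0
position: [0.6058, 0.0172, 0.0211]
ee_rot: [0.779, 0.627, -0.004, -0.0]
ft_force: [-12.6, -11.9, 4.6]
grip_width: 0.55
grasp_force: 42.3
yaw -12.4042125213068 torque [-2.35  2.87  0.53] xj,yj 0.5882201532776387 0.14585332708642199 Fx,Fy -9.76987173972144 -14.31755888334161 4.648315595079846 tilt [-0.00711868 -0.00546534 -0.99995973]
```

```bash
python3 -m crank '[[[3,0.02,0.1,0.02,0,0,0],[3,0.02,0.1,0.02,0,0,0],[3,0,0,0,0,0,0],[3,0,0,0,0,0,0],[3,0,0,0,0,0,0],[3,0,0,0,0,0,0]]]' 40; python3 s.py
python3 - <<'E'
from h import *
import cv2
p,d=eyes.camera("wrist"); q,_=eyes.camera("top")
cv2.imwrite("pics/f.png",np.vstack([p[:300,:,::-1],cv2.resize(cv2.convertScaleAbs(q[165:275,230:390,::-1],alpha=1.5),(436,300))[:, :].copy() if 0 else cv2.copyMakeBorder(cv2.resize(cv2.convertScaleAbs(q[165:275,230:390,::-1],alpha=1.5),(436,300)),0,0,0,204,cv2.BORDER_CONSTANT)]))
E
```

```text
clock: 15.75
position: [0.6058, 0.0172, 0.0213]
ee_rot: [0.78, 0.626, -0.006, 0.0]
ft_force: [-14.7, -16.3, 6.2]
grip_width: 0.552
grasp_force: 42.3
yaw -12.465442801406496 torque [-3.37  3.22  0.71] xj,yj 0.5882309769516618 0.14589222331898807 Fx,Fy -10.887824272796962 -19.054644913994515 6.2439227688957075 tilt [-0.00814187 -0.00765218 -0.99993758]
```

View pics/f.png

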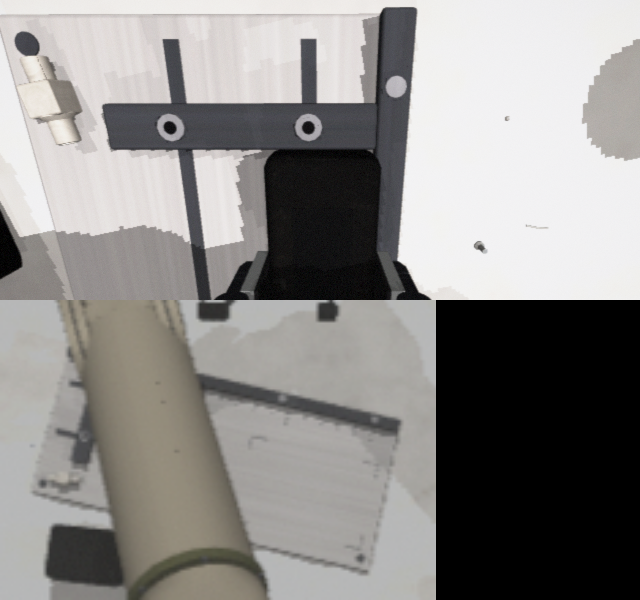

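The brick's end meets the stop at row 150 and its side meets the fence at column 380. The adapter and charger have not moved, and both pushes are holding. I'm handing it in.

```bash
python3 -c "
from workcell import job; print(job.hand_in())"
```

```text
the job is handed in; nothing more can be done
None
```

I handed the job in at 15.8 s, with no verdict shown: the brick is still gripped in the jig corner, the arm pushing about 11 N toward the fence and 19 N toward the stop (some lost to friction), and the charger and adapter look unmoved.

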